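Raise the counterweighted guard and start the load cell

TASK

On the grey load cell unit, push the counterweighted guard up past its balance point with the fingertips or the outside of the fingers, so that it swings back onto its upper stop and stays raised by itself with nothing touching it. Only then press the large black button fully down and let it come up again. Grip and lift nothing: the unit stays standing where it is, and the loose gear lying around is left alone; finish clear of everything.

Things in the scene. Friction and masses are not known exactly. Their poses are not given: they have to be found in the camera images.
- unit: Grey load cell unit, free-standing box 240 (its x) x 160 (y) x 45 mm high, 3 kg, on rubber feet. Origin: centre of underside. Its -x side is the front, towards the robot. On top from the front: display strip, large button, steel load pad (54 mm across, 22 mm high, centre 33 mm behind origin), hinge cheeks at the rear (66 mm either side, up to 137 mm above the bench). z up.
- guard_hinge (a point): Middle of the guard's hinge axis, which runs along the unit's y: 90 mm behind the unit's origin, 125 mm above the bench. Axes as the unit's. Behind it the guard carries a steel counterweight cylinder, 34 mm across, 90 mm long, its axis 50 mm from the hinge axis.
- guard_bar (a point): Middle of the round steel cross bar (12 mm diameter, 130 mm long, along the unit's y) at the guard's free end, 190 mm from the hinge axis; moves with the guard. The guard lies over the button: two aluminium side arms (14 mm deep, centres 108 mm apart) and a 4 mm clear acrylic panel between them, in the plane of hinge axis and bar, from 32 to 168 mm from the hinge.
- guard (a joint): Guard angle, rad. 0: resting on its lower stop, free end to the front, bar 0.30 rad above level seen from the hinge. Grows as the bar goes up and back on a circle about the hinge; upper stop 1.6 (leaning back past upright). Balance at about 0.85 rad: below it falls shut again, beyond it swings on to the upper stop by itself, damped, within about 2 s. Takes 1 to 2.5 N at the bar.
- start_button_top (a point): Centre of the top face of the large round black push button (52 mm diameter), on the middle line of the unit, 45 mm in front of its origin, under the lowered guard. Moves down with the button.
- start_button (a joint): Travel of the button, m: 0 released, 0.006 fully down. Spring, about 5 N at full travel; it comes back up by itself.
- carabiner_large: Bystander, loose: teal locking carabiner 112 x 74 mm, 11 mm thick (sleeve 16 mm), lying flat. Origin: middle, on the bench.
- carabiner_small: Bystander, loose: teal locking carabiner 96 x 58 mm, lying flat. Origin: middle, on the bench.
- belay_device: Bystander, loose: titanium-coloured belay device, block 58 x 40 x 26 mm with two slots and a wire loop reaching 62 mm from the middle along its +x. Origin: centre of the block's underside.
- gauge_plate: Bystander, loose: clear acrylic gauge plate 110 x 55 x 6 mm with three square notches in one long edge, lying flat. Origin: centre of underside.
- spanner: Bystander, loose: steel spanner lying flat to the left of the work.
- oil_bottle: Bystander, loose: white bottle 44 mm across, 110 mm tall, standing to the right of the work. Origin: centre of underside.
- shackle_pin: Bystander, loose: steel shackle pin 62 mm long, 22 mm head, lying to the right of the work. Origin: under its middle, on the bench.

How it is judged (in metres and radians):
On the way, in this order (a step that is already met when the one before it is completed fails the run):
1. the guard rests raised on its upper stop, not touched by the fingers (value of joint guard above 1.45 rad and contact force between the fingers and guard below 0.1 N), for 0.3 s.
2. the large button is pressed fully down with the guard raised (value of joint guard above 1.45 rad and value of joint start_button above 0.0045 m), for 0.1 s.
At the end, for the whole second after the job is handed in: The guard is up on its upper stop (joint above 1.45 rad), the button has come back up (under 1.5 mm), the unit stands within 25 mm of where it stood, level and at rest, and every bystander lies within 30 mm of where it was (value of joint guard above 1.45 rad and value of joint start_button below 0.0015 m and distance of unit from where it was at the start of the episode below 0.025 m and angle between unit's own z axis and vertical below 0.05 rad and linear speed of unit below 0.01 m/s and distance of each of carabiner_large, carabiner_small, belay_device, gauge_plate, spanner, oil_bottle, shackle_pin from where it was at the start of the episode below 0.03 m); the robot touches nothing.
It fails at once if the button is pressed (over 2 mm) while the guard is not up (value of joint guard below 1.4 rad and value of joint start_button above 0.002 m).
It fails at once if the unit is lifted (over 10 mm), tipped (over 0.1 rad) or shoved (over 25 mm) (height (world z) of unit above 0.01 m or angle between unit's own z axis and vertical above 0.1 rad or distance of unit from where it was at the start of the episode above 0.025 m).
It fails at once if a bystander is moved by over 30 mm or lifted by over 15 mm (distance of any of carabiner_large, carabiner_small, belay_device, gauge_plate, spanner, oil_bottle, shackle_pin from where it was at the start of the episode above 0.03 m or height (world z) of any of carabiner_large, carabiner_small, belay_device, gauge_plate, spanner, oil_bottle, shackle_pin above 0.015 m).
It also fails if it takes over 48 s, if anything falls off the work surface, if the arm or the gripper's body presses on something with over 40 N, if the wrist force passes 120 N, or if a joint passes its speed limit or range.

ROBOT

A 6-joint arm with a two-finger parallel gripper is mounted at the origin on the work surface. World frame = base frame: x ahead of the robot, y to its left, z up, the work surface at z = 0. Lengths are in mm, angles in rad, forces in N, time in s.
With the tool pointing down it reaches from about 350 to 775 mm from the base axis. Payload 7.3 kg.
Tool frame: the origin (TCP) lies at the very end of the fingers, on their centre line; the grasp point (between the pads) lies 19 mm behind it (pinch_z is the distance from the TCP to the grasp point, in mm); z points along the fingers, y is the direction in which the jaws open and shut (so a half turn about z gives the same grasp; the last joint's range is limited). The gripper opens to 92 mm and grips with 3 to 60 N. Pads are 19 mm wide; open, the fingers measure 130 mm over their backs; the gripper's body (75 mm by 190 mm) begins 47 mm behind the grasp point.
Start: joints at [-1.337, 0.342, 1.524, -0, 1.275, -0.146], TCP at [194.659, -487.599, 226.741] pointing down, gripper open.
Joint ranges: [-2.53, 2.53], [-0.77, 2.02], [0.04, 2.7], [-1, 4.14], [0.28, 2.66], [-3.11, 3.11]. Speed limits (rad/s): [2.57, 2.57, 3.14, 3.14, 3.14, 3.14].

INTERFACE

Orientations are given as [roll, pitch, yaw] about the fixed x, y, z axes, in that order (R = Rz(yaw) Ry(pitch) Rx(roll)).
In Python, from plant import * gives the robot as it stands.
- The arm moves only by the tool step_arm, never from a script. Its argument "moves" is one flat list of numbers, 7 for each row, row after row: the shift along the tool's x, y, z scaled (see below), then the turn, a rotation vector about the tool's x, y, z scaled (see below), then the closure, from -1 (fully open) to 1 (shut). A call has 1 to 8 rows; each row shifts and turns the pose as measured when the row begins, along the tool's axes as they then stand; what a row does not reach is not made up. The controller multiplies each number of a shift by 2 cm and each number of a turn by 4 degrees. A row lasts 1/12 s, in which the tool goes at most 41.7 mm and 7.16 degrees, less where a joint would pass 70% of its speed; a pose out of reach is approached as far as the arm can. A call with a number of a shift or a turn outside -1 to 1 is refused whole. A call with a gripper value outside its range is refused whole. The fingers move at their own pace and stop on an object; the grip force is fixed at half the most. Time passes only in rows, so rows that do not move let the fingers close. It gives the time, the measured TCP pose, the force and the opening at its end, in the units of the state.
- get_obs(): the state, without advancing time (a new reading comes with each control period).
- capture(name): name is "scene" or "top" or "wrist"; returns the picture (400x640x3 uint8, red, green, blue); there is no depth.
- get_calibration(name): a dict with "mtx" (3x3 intrinsics, pixels), "eye" and "orientation" of the camera in the world; the wrist camera has in their place "mount" (4x4, takes a point from camera to tool coordinates, whose origin is the TCP and whose axes are the flange's). Camera axes: x right, y down, z forward; pixel columns grow to the right and rows downward; lengths in mm; the calibration is good to about 2 mm. A picture is of the moment at which its call begins: read the wrist's pose just before it. get_calibration takes no time and is no camera call.
- close_job(): hands the job in, once; it reports no verdict.
The state is a dict: "time": time; "joint_positions": joint angles; "dq": joint speeds; "tau": joint torques, N m; "tool_pos": TCP position; "tcp_rot": TCP orientation; "contact_force": force on the tool from outside, world axes, zero at the start; "moment": the same for the moment, N m; "grip_width": finger opening in mm.
Only numpy, scipy, OpenCV 4.12 (cv2) and the standard library are available. Lean on these libraries where they do the work, as an engineer would, in place of code of your own. Each camera call takes 0.05 s, during which the arm holds its last target.

## Working session

There is one attempt and no reset: what is moved stays moved. The work goes in short steps, Python scripts to look and compute and a tool call to move; the robot and the scene stay as the last step left them, time stands still between calls to the robot, and variables do not carry over. Pictures are saved under pics/ and viewed, and the job is handed in when it is done.

Besides the shell and the picture viewer there is one more tool, called after "Emit:" by a JSON object that holds its "name" and its "arguments". step_arm: Moves the arm, as the interface text tells. Shifts and turns lie within -1 to 1; 1 stands for 2 cm of shift or 4 degrees of turn. Its arguments: {"type":"object","properties":{"moves":{"type":"array"}},"required":["moves"]}

```bash
ls; mkdir -p pics; python3 - <<'E'
from plant import *
import cv2
o=get_obs(); print(o)
for n in ["scene","top","wrist"]:
    c=get_calibration(n); print(n,c)
    if n!="wrist":
        cv2.imwrite(f"pics/{n}0.png",capture(n)[:,:,::-1])
E
```

```text
pics
{'time': 0.0, 'joint_positions': array([-1.33700224e+00,  3.42763205e-01,  1.52501971e+00,  3.53399711e-06,
        1.27537740e+00, -1.45999948e-01]), 'dq': array([-0.00052921,  0.00045226,  0.00082056,  0.00174554,  0.00033594,
       -0.00102866]), 'tau': array([-1.94169712e-03, -4.31246710e+01, -2.44226253e+01,  7.15201395e-02,
        5.60235931e-02, -1.31094862e-04]), 'tool_pos': array([ 194.56043238, -487.18523616,  226.02300622]), 'tcp_rot': array([-3.14004216e+00, -2.31409438e-04,  3.79792825e-01]), 'contact_force': array([-0.45790946, -0.21978995,  0.04900365]), 'moment': array([ 0.00322365, -0.03445177, -0.02042011]), 'grip_width': 91.92414288119323}
scene {'mtx': array([[402.2035781 ,   0.        , 323.66992229],
       [  0.        , 402.2035781 , 196.08067989],
       [  0.        ,   0.        ,   1.        ]]), 'eye': array([1135.7733736 , -286.21763548, 1003.00422798]), 'orientation': array([-2.51881307,  0.01662475,  1.04010293])}
top {'mtx': array([[433.16952518,   0.        , 322.76023671],
       [  0.        , 433.16952518, 194.38117901],
       [  0.        ,   0.        ,   1.        ]]), 'eye': array([ 488.79225385,  -12.27344782, 1587.23079041]), 'orientation': array([-3.06265074,  0.01293534, -1.55719326])}
wrist {'mtx': array([[283.63606247,   0.        , 320.5667255 ],
       [  0.        , 283.63606247, 203.62759206],
       [  0.        ,   0.        ,   1.        ]]), 'mount': array([[-3.39208633e-04, -9.52615755e-01, -3.04176112e-01,
         8.35319844e+01],
       [ 9.99999685e-01, -1.04785899e-04, -7.87004036e-04,
        -1.64425675e+00],
       [ 7.17839077e-04, -3.04176283e-01,  9.52615491e-01,
        -1.57947614e+02],
       [ 0.00000000e+00,  0.00000000e+00,  0.00000000e+00,
         1.00000000e+00]])}
```

View pics/top0.png

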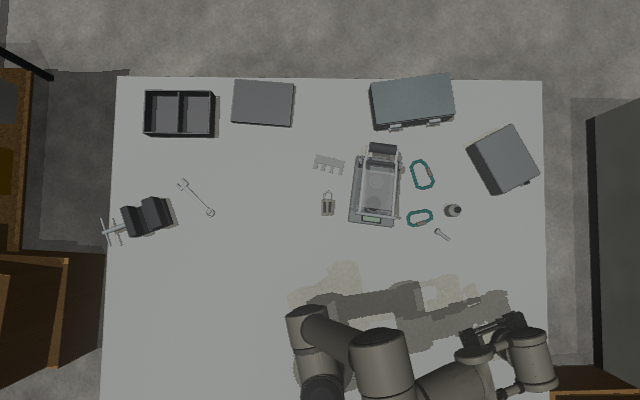

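View pics/scene0.png

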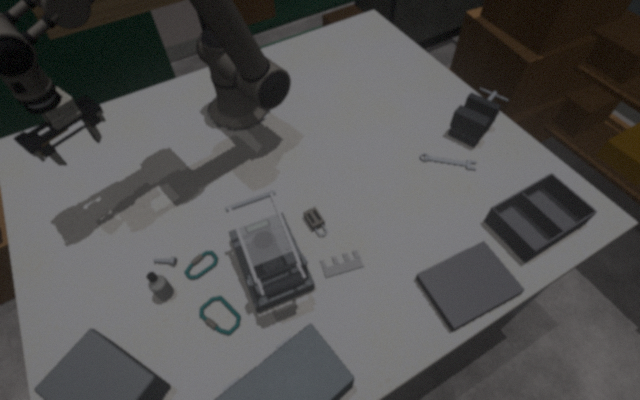

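The top view shows the unit at about (375,190), with its front at the bottom (display at 372,220) and the counterweight at (382,148). The carabiners and bottle lie to its right, the gauge plate and belay device to its left. I'll enlarge the crops.

```bash
python3 - <<'E'
import cv2
a=cv2.imread('pics/top0.png')[125:245,300:480]
cv2.imwrite('pics/topc.png',cv2.convertScaleAbs(cv2.resize(a,None,fx=4.4,fy=4.4,interpolation=cv2.INTER_CUBIC),alpha=1.3))
a=cv2.imread('pics/scene0.png')[180:340,140:380]
cv2.imwrite('pics/scenec.png',cv2.convertScaleAbs(cv2.resize(a,None,fx=3.3,fy=3.3,interpolation=cv2.INTER_CUBIC),alpha=1.6))
E
```

```text
(no output)
```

View pics/topc.png

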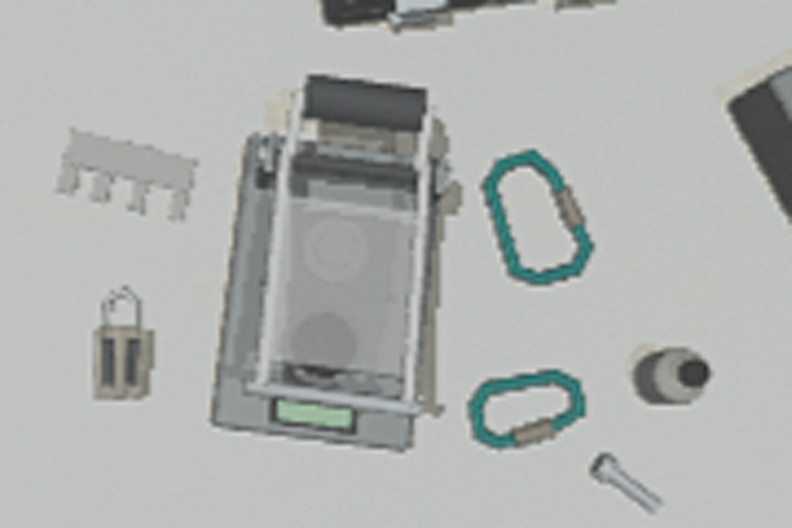

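View pics/scenec.png

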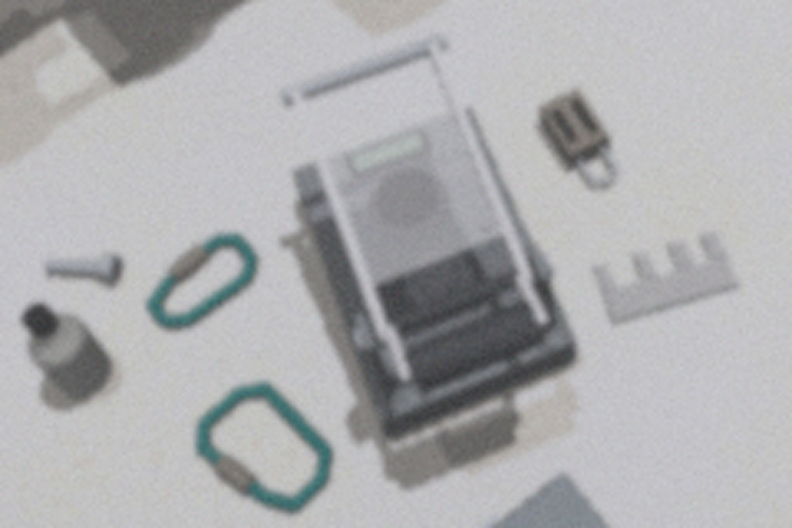

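In the enlarged top view the bar ends sit at about crop (250,388) and (432,410), with the front corners of the unit at (213,425) and (412,450). In the scene view the bar ends are at (288,98) and (442,43). Next I cast rays.

```bash
cat > h.py <<'E'
import numpy as np
from scipy.spatial.transform import Rotation as R
from plant import *
def ray(n,u,v):
    c=get_calibration(n); d=np.linalg.inv(c["mtx"])@[u,v,1]
    return np.array(c["eye"]),R.from_euler('xyz',c["orientation"]).as_matrix()@(d/np.linalg.norm(d))
def plane(n,p,z):
    e,d=ray(n,*p); return (e+d*(z-e[2])/d[2]).round(1)
def tri(p,q):
    e,d=ray("top",*p); f,g=ray("scene",*q)
    t=np.linalg.lstsq(np.c_[d,-g],f-e,rcond=None)[0]
    a,b=e+t[0]*d,f+t[1]*g
    return ((a+b)/2).round(1),np.linalg.norm(a-b).round(1)
T=lambda x,y:((x+.5)/4.4-.5+300,(y+.5)/4.4-.5+125)
S=lambda x,y:((x+.5)/3.3-.5+140,(y+.5)/3.3-.5+180)
E
python3 - <<'E'
from h import *
print("barL",tri(T(250,388),S(442,43)),"barR",tri(T(432,410),S(288,98)))
print("button",tri(T(325,338),S(408,193)),"btn z57",plane("top",T(325,338),57), plane("scene",S(408,193),57))
print("pad",plane("top",T(337,247),67))
fl,fr,rl=[plane("top",T(*p),45) for p in((213,425),(412,450),(247,135))]
print(fl,fr,rl,np.linalg.norm(fl-fr),np.linalg.norm(fl-rl))
print("cw ends",[plane("top",T(*p),112) for p in((308,100),(425,112))])
for n,p,z in(("bottle cap",(695,373),110),("bottle base",(655,378),30),("carS_left",(472,410),6),("carL left",(487,190),6),("belayR",(153,365),20),("gauge R",(197,160),6),("pin",(600,465),10)):
    print(n,plane("top",T(*p),z))
E
```

```text
barL (array([ 541.6, -102.3,  176.8]), np.float64(1.2)) barR (array([ 528.7, -230.2,  181.2]), np.float64(12.7))
button (array([ 586.1, -168.6,   70.7]), np.float64(0.9)) btn z57 [ 586.8 -170.4   57. ] [ 578.2 -166.4   57. ]
pad [ 659.3 -178.7   67. ]
[516.1 -81.7  45. ] [ 498.1 -242.    45. ] [ 752.9 -107.3   45. ] 161.30743938206942 238.1797640438834
cw ends [array([ 769.6, -150.6,  112. ]), array([ 761.2, -241.9,  112. ])]
bottle cap [ 560.  -450.4  110. ]
bottle base [ 559.4 -441.6   30. ]
carS_left [ 532.  -297.3    6. ]
carL left [ 715.5 -310.1    6. ]
belayR [565.1 -33.   20. ]
gauge R [738.  -68.1   6. ]
pin [ 488.1 -401.4   10. ]
```

The measurements agree with the given sizes:
- **Unit:** edges come out at 161 and 238 mm against 160 and 240. Yaw is about -0.11 and the origin about (626.5, -175).
- **Pad:** predicted (659, -179), which matches what I measured.
- **Bar:** middle is about (535.5, -165.5, 180), against (535.6, -165, 181) predicted from the unit pose.

My plan is to close the fingers and tilt them 30° forward. I'll then bring them under the bar from the front and follow the bar's circle.

Emit:
{"name": "step_arm", "arguments": {"moves": [0.9, -0.5, 0, 0, 0, 0.9, 1, 0.9, -0.5, 0, 0, 0, 0.9, 1, 0.9, -0.6, 0, 0, 0, 0.9, 1, 0.8, -0.7, 0, 0, 0, 0.9, 1, 0.8, -0.7, 0, 0, 0, 0.9, 1, 0.8, -0.8, 0, 0, 0, 0.9, 1, 0.7, -0.8, 0, 0, 0, 0.9, 1, 0.7, -0.8, 0, 0, 0, 0.7, 1]}}

```text
time: 0.77
tool_pos: [308.6, -356.1, 222.6]
tcp_rot: [-3.135, 0.005, -0.138]
contact_force: [0.0, -1.5, -0.3]
grip_width: 43.3
```

Emit:
{"name": "step_arm", "arguments": {"moves": [0.5, -0.95, 0, 0, 0.5, -0.4, 1, 0.5, -0.95, 0, 0, 0.8, 0, 1, 0.5, -0.95, 0, 0, 0.9, 0, 1, 0.5, -0.95, 0, 0, 0.9, 0, 1, 0.5, -0.95, 0, 0, 0.9, 0, 1, 0.5, -0.95, 0, 0, 0.9, 0, 1, 0.5, -0.95, 0, 0, 0.9, 0, 1, 0.5, -0.95, 0, 0, 0.9, 0, 1]}}

```text
time: 1.43
tool_pos: [408.6, -205.9, 236.8]
tcp_rot: [-3.13, -0.478, -0.116]
contact_force: [-0.4, 0.7, 0.1]
grip_width: 0.4
```

```bash
cat >> h.py <<'E'
O=np.array([626.5,-175,0]); yaw=-0.11
def U():
    o=get_obs(); M=R.from_euler('xyz',o["tcp_rot"]).as_matrix(); W=R.from_euler('z',yaw).as_matrix()
    return o,M,W.T@(np.array(o["tool_pos"])-O)   # tcp in unit frame
def need(t):  # move in tool axes, in units of 20mm, to unit-frame target
    o,M,p=U(); W=R.from_euler('z',yaw).as_matrix()
    return (M.T@W@(np.array(t)-p)/20).round(2)
def turn(phi): # tool turn in 4deg units to tilt phi, aligned
    o,M,p=U(); W=R.from_euler('z',yaw).as_matrix()@np.array([[np.cos(phi),0,np.sin(phi)],[0,-1,0],[np.sin(phi),0,-np.cos(phi)]])
    return (np.degrees(R.from_matrix(M.T@W).as_rotvec())/4).round(2)
E
python3 - <<'E'
from h import *
o,M,p=U(); print(o["time"],o["tcp_rot"],o["joint_positions"].round(3),p.round(1))
print(need([-172,0,150]),turn(0.5236))
E
```

```text
1.4333 [-3.12984903 -0.47787547 -0.11563678] [-0.869 -0.006  2.035  0.461  0.814  0.545] [-213.2  -54.6  236.8]
[-0.18 -2.69  4.83] [-0.13  0.65 -0.07]
```

Emit:
{"name": "step_arm", "arguments": {"moves": [-0.03, -0.5, 0.85, -0.1, 0.65, 0, 1, -0.03, -0.5, 0.85, 0, 0, 0, 1, -0.03, -0.5, 0.85, 0, 0, 0, 1, -0.03, -0.5, 0.85, 0, 0, 0, 1, -0.03, -0.4, 0.85, 0, 0, 0, 1, 0, -0.3, 0.7, 0, 0, 0, 1, 0, 0, 0, 0, 0, 0, 1]}}

```text
time: 2.02
tool_pos: [460.6, -150.8, 146.6]
tcp_rot: [-3.139, -0.528, -0.115]
contact_force: [-0.7, 0.3, 0.1]
grip_width: 0.5
```

```bash
python3 - <<'E'
from h import *
import cv2
o,M,p=U(); print(o["time"],o["tcp_rot"],o["contact_force"],p.round(1))
w=capture("wrist"); cv2.imwrite("pics/w1.png",w[:,:,::-1])
# project predicted bar ends, button into the wrist picture
c=get_calibration("wrist"); W=R.from_euler('z',yaw).as_matrix()
T_=np.eye(4);T_[:3,:3]=M;T_[:3,3]=o["tool_pos"]
C=T_@c["mount"]
for q in([-91.5,65,181],[-91.5,-65,181],[-45,0,57],[-120,80,45],[-120,-80,45]):
    x=np.linalg.inv(C)@np.r_[W@q+O,1]; u=c["mtx"]@x[:3]; print(q,(u[:2]/u[2]).round(0))
print(need([-130,0,150]),need([-97.5,0,160]),turn(.5236))
E
```

```text
2.0167 [-3.13904989 -0.52781193 -0.11501238] [-0.68586182  0.26357409  0.05249383] [-167.6    5.9  146.6]
[-91.5, 65, 181] [218. 113.]
[-91.5, -65, 181] [450. 112.]
[-45, 0, 57] [328. 135.]
[-120, 80, 45] [249. 210.]
[-120, -80, 45] [408. 209.]
[1.69 0.26 0.84] [3.34 0.26 1.23] [ 0.   -0.07 -0.06]
```

View pics/w1.png

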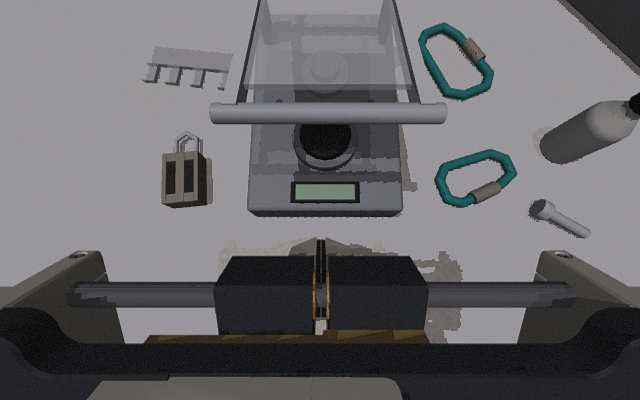

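The wrist view matches the prediction: the bar ends are at (212,113) and (446,113), predicted (218,113) and (450,112). The button is at (325,135) and the closed fingers are in line below. Now moving under the bar.

Emit:
{"name": "step_arm", "arguments": {"moves": [0.85, 0.15, 0.45, 0, 0, 0, 1, 0.85, 0.1, 0.45, 0, 0, 0, 1, 0.6, 0, 0.3, 0, 0, 0, 1, 0.4, 0, 0.1, 0, 0, 0, 1, 0, 0, 0, 0, 0, 0, 1]}}

```text
time: 2.48
tool_pos: [520.4, -165.5, 155.4]
tcp_rot: [-3.141, -0.53, -0.116]
contact_force: [-0.6, -0.8, -0.7]
grip_width: 0.2
```

```bash
python3 - <<'E'
from h import *
import cv2
o,M,p=U(); print(o["time"],o["contact_force"],p.round(1),turn(.5236))
cv2.imwrite("pics/w2.png",capture("wrist")[:,:,::-1])
print(need([-97.5,0,160]))
prev=p
for th in (.3,.45,.6,.75,.9,1.05,1.2,1.3,1.4):
    t=np.array([90-190*np.cos(th)-6,0,125+190*np.sin(th)-21]); d=t-prev; f=.5236
    print(th,t.round(0),"tool x,z",((d[0]*np.cos(f)+d[2]*np.sin(f))/20).round(2),((d[0]*np.sin(f)-d[2]*np.cos(f))/20).round(2)); prev=t
E
```

```text
2.4833 [-0.55926927 -0.80940405 -0.6627616 ] [-106.5   -2.2  155.4] [ 0.03 -0.09 -0.07]
[ 0.55 -0.1   0.03]
0.3 [-98.   0. 160.] tool x,z 0.51 0.02
0.45 [-87.   0. 187.] tool x,z 1.11 -0.89
0.6 [-73.   0. 211.] tool x,z 1.23 -0.71
0.75 [-55.   0. 234.] tool x,z 1.33 -0.52
0.9 [-34.   0. 253.] tool x,z 1.39 -0.31
1.05 [-11.   0. 269.] tool x,z 1.42 -0.1
1.2 [ 15.   0. 281.] tool x,z 1.42 0.11
1.3 [ 33.   0. 287.] tool x,z 0.93 0.19
1.4 [ 52.   0. 291.] tool x,z 0.91 0.28
```

View pics/w2.png

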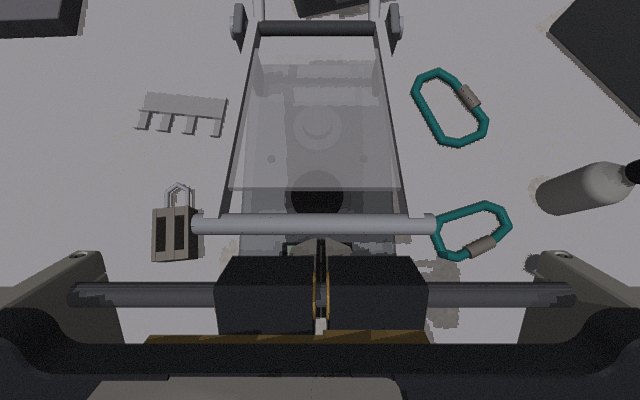

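The bar (row 223) now lies just ahead of and above the fingertips (285–355, 240–260), with no contact yet. Lifting along the arc at a moderate pace.

Emit:
{"name": "step_arm", "arguments": {"moves": [0.5, 0, 0, 0, 0, 0, 1, 0.55, 0, -0.45, 0, 0, 0, 1, 0.55, 0, -0.45, 0, 0, 0, 1, 0.6, 0, -0.36, 0, 0, 0, 1, 0.6, 0, -0.36, 0, 0, 0, 1, 0, 0, 0, 0, 0, 0, 1]}}

```text
time: 3.03
tool_pos: [544.3, -168.9, 211.4]
tcp_rot: [-3.137, -0.518, -0.119]
contact_force: [-2.0, -0.2, -1.0]
grip_width: 0.6
```

```bash
python3 - <<'E'
from h import *
import cv2
o,M,p=U(); print(o["time"],o["contact_force"],p.round(1),turn(.5236))
cv2.imwrite("pics/w3.png",capture("wrist")[:,:,::-1])
print([ (t,need([90-190*np.cos(t)-6,0,104+190*np.sin(t)])) for t in (.6,.75)])
E
```

```text
3.0333 [-2.04896124 -0.18821061 -0.96774121] [-82.4  -2.9 211.4] [ 0.    0.08 -0.12]
[(0.6, array([ 0.5 , -0.13,  0.2 ])), (0.75, array([ 1.82, -0.14, -0.32]))]
```

View pics/w3.png

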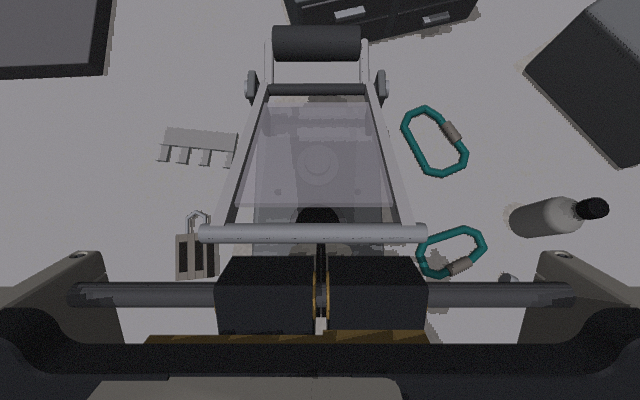

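Contact: about 2 N back on the fingers, and the guard is rising. The tips are slightly behind and above the planned line, so I correct and continue.

Emit:
{"name": "step_arm", "arguments": {"moves": [0.6, -0.05, 0.15, 0, 0, 0, 1, 0.65, -0.05, 0.05, 0, 0, 0, 1, 0.65, 0, -0.1, 0, 0, 0, 1, 0.65, 0, -0.1, 0, 0, 0, 1]}}

```text
time: 3.42
tool_pos: [579.5, -169.7, 228.4]
tcp_rot: [-3.13, -0.5, -0.122]
contact_force: [-0.9, 0.3, 0.1]
grip_width: 0.3
```

```bash
python3 - <<'E'
from h import *
import cv2
o,M,p=U(); print(o["time"],o["contact_force"],p.round(1),turn(.5236))
cv2.imwrite("pics/w4.png",capture("wrist")[:,:,::-1])
print([ (t,need([90-190*np.cos(t)-6,0,104+190*np.sin(t)])) for t in (.75,.9,1.05,1.2,1.3,1.4)])
E
```

```text
3.4167 [-0.87020833  0.27918314  0.11239806] [-4.730e+01  1.000e-01  2.284e+02] [-0.08  0.33 -0.15]
[(0.75, array([-0.36, -0.02, -0.37])), (0.9, array([ 1.02, -0.04, -0.71])), (1.05, array([ 2.44, -0.05, -0.84])), (1.2, array([ 3.86, -0.07, -0.76])), (1.3, array([ 4.79, -0.08, -0.59])), (1.4, array([ 5.7 , -0.09, -0.32]))]
```

View pics/w4.png

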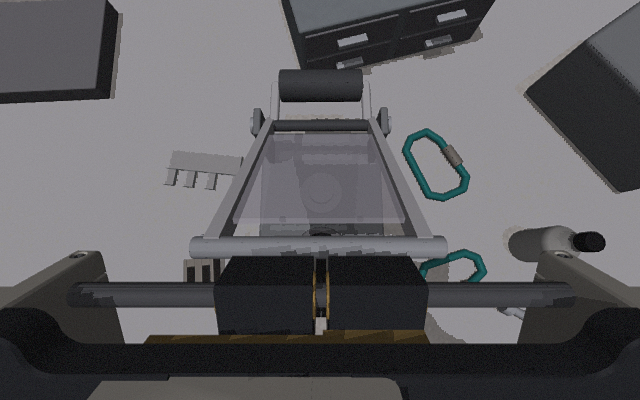

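Emit:
{"name": "step_arm", "arguments": {"moves": [0.65, 0, -0.3, 0, 0.1, 0, 1, 0.65, 0, -0.3, 0, 0.1, 0, 1, 0.65, 0, -0.2, 0, 0.1, 0, 1, 0.65, 0, -0.2, 0, 0.1, 0, 1]}}

```text
time: 3.8
tool_pos: [611.5, -173.7, 266.9]
tcp_rot: [-3.126, -0.52, -0.124]
contact_force: [-0.7, 0.2, -0.2]
grip_width: 0.5
```

```bash
python3 - <<'E'
from h import *
import cv2
o,M,p=U(); print(o["time"],o["contact_force"],p.round(1),turn(.5236))
cv2.imwrite("pics/w5.png",capture("wrist")[:,:,::-1])
print([ (t,need([90-190*np.cos(t)-6,0,104+190*np.sin(t)])) for t in (.9,1.05,1.2,1.3,1.4)])
E
```

```text
3.8 [-0.69817885  0.23332395 -0.21913595] [-15.1  -0.4 266.9] [-0.12  0.05 -0.17]
[(0.9, array([-1.32, -0.03,  0.18])), (1.05, array([ 0.1 , -0.04,  0.08])), (1.2, array([ 1.52, -0.06,  0.19])), (1.3, array([ 2.45, -0.07,  0.39])), (1.4, array([ 3.36, -0.08,  0.67]))]
```

View pics/w5.png

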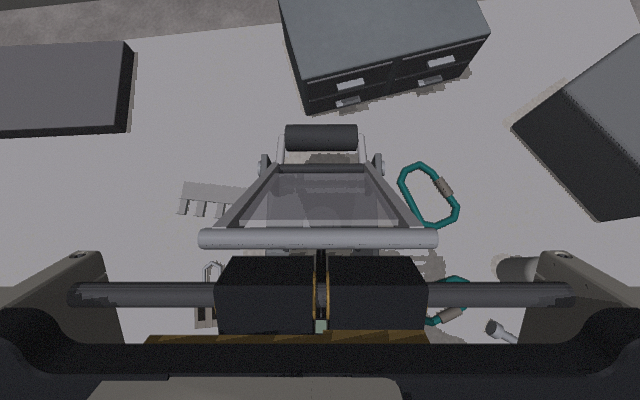

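The guard is at about 1.05 rad from level (joint about 0.75), still in contact with the bar above the tips. I continue past the balance point.

Emit:
{"name": "step_arm", "arguments": {"moves": [0.65, 0, 0.05, 0, 0, 0, 1, 0.65, 0, 0.05, 0, 0, 0, 1, 0.65, 0, 0.1, 0, 0, 0, 1, 0.6, 0, 0.1, 0, 0, 0, 1, 0.4, 0, 0.1, 0, 0, 0, 1]}}

```text
time: 4.27
tool_pos: [663.6, -180.8, 286.4]
tcp_rot: [-3.124, -0.516, -0.124]
contact_force: [-0.8, -0.1, -0.1]
grip_width: 0.2
```

```bash
python3 - <<'E'
from h import *
import cv2
o,M,p=U(); print(o["time"],o["contact_force"],p.round(1),turn(.5236))
cv2.imwrite("pics/w6.png",capture("wrist")[:,:,::-1])
print([ (t,need([90-190*np.cos(t)-6,0,104+190*np.sin(t)])) for t in (1.2,1.3,1.4,1.5)])
E
```

```text
4.2667 [-0.81438917 -0.06284471 -0.06796959] [ 37.5  -1.7 286.4] [-0.15  0.1  -0.18]
[(1.2, array([-1.15, -0.08, -0.34])), (1.3, array([-0.22, -0.09, -0.15])), (1.4, array([ 0.69, -0.1 ,  0.12])), (1.5, array([ 1.57, -0.11,  0.49]))]
```

View pics/w6.png

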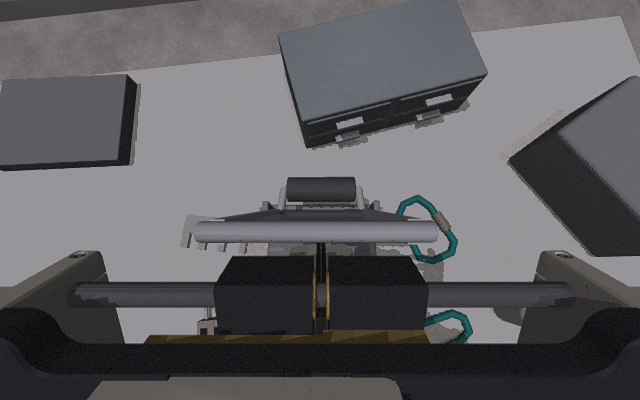

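The guard is at about joint 1.0, past balance. One small extra push, then hold and watch it swing away.

Emit:
{"name": "step_arm", "arguments": {"moves": [0.4, 0, 0.1, 0, 0, 0, 1, 0, 0, 0, 0, 0, 0, 1, 0, 0, 0, 0, 0, 0, 1, 0, 0, 0, 0, 0, 0, 1, 0, 0, 0, 0, 0, 0, 1, 0, 0, 0, 0, 0, 0, 1, 0, 0, 0, 0, 0, 0, 1]}}

```text
time: 4.9
tool_pos: [668.0, -181.3, 283.9]
tcp_rot: [-3.122, -0.51, -0.125]
contact_force: [-1.2, -0.7, 0.6]
grip_width: 0.5
```

```bash
python3 - <<'E'
from h import *
import cv2
o,M,p=U(); print(o["time"],o["contact_force"],p.round(1),turn(.5236))
cv2.imwrite("pics/w7.png",capture("wrist")[:,:,::-1])
E
```

```text
4.9 [-1.24940535 -0.74781096  0.56376841] [ 41.9  -1.8 283.9] [-0.18  0.2  -0.18]
```

View pics/w7.png

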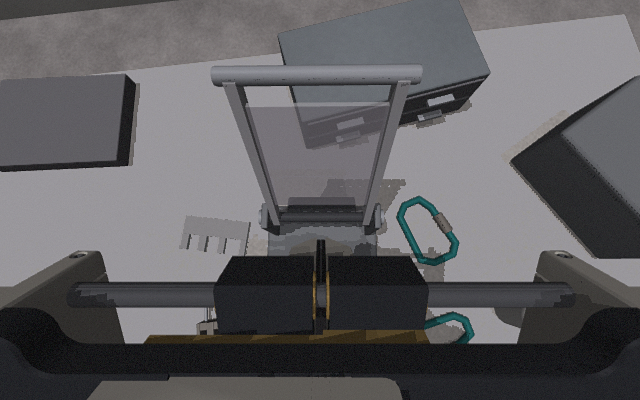

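The guard has swung off on its own (bar now at row 75, leaning back) and no longer touches the fingers. I'll retreat backwards while turning the tool upright.

Emit:
{"name": "step_arm", "arguments": {"moves": [-0.8, 0, -0.4, 0, -0.95, 0, 1, -0.8, 0, -0.4, 0, -0.95, 0, 1, -0.8, 0, -0.3, 0, -0.95, 0, 1, -0.8, 0, -0.2, 0, -0.95, 0, 1, -0.7, 0, 0, 0, -0.95, 0, 1, -0.5, 0, 0, 0, -0.95, 0, 1, -0.3, 0, 0.1, 0, -0.95, 0, 1, 0, 0, 0.2, 0, -0.7, 0, 1]}}

```text
time: 5.62
tool_pos: [563.3, -169.4, 273.7]
tcp_rot: [-3.126, 0.022, -0.117]
contact_force: [0.5, -0.2, 0.2]
grip_width: 0.0
```

```bash
python3 - <<'E'
from h import *
import cv2
o,M,p=U(); print(o["time"],o["contact_force"],p.round(1),turn(0))
a=capture("wrist"); cv2.imwrite("pics/w8.png",a[:,:,::-1])
b=capture("scene"); cv2.imwrite("pics/s8.png",cv2.convertScaleAbs(cv2.resize(b[140:340,140:380],None,fx=3,fy=3)[:,:,::-1],alpha=1.6))
c=get_calibration("wrist"); T_=np.eye(4);T_[:3,:3]=M;T_[:3,3]=o["tool_pos"];C=T_@c["mount"]; W=R.from_euler('z',yaw).as_matrix()
for q in([-45,0,57],[33,0,67],[-120,80,45],[-120,-80,45]):
    x=np.linalg.inv(C)@np.r_[W@q+O,1]; u=c["mtx"]@x[:3]; print(q,(u[:2]/u[2]).round(0))
print(need([-47,0,120]))
E
```

```text
5.6167 [ 0.54626893 -0.21952723  0.20885329] [-63.5  -1.4 273.7] [-0.22  0.32 -0.1 ]
[-45, 0, 57] [323. 160.]
[33, 0, 67] [323.  97.]
[-120, 80, 45] [269. 210.]
[-120, -80, 45] [379. 210.]
[0.93 0.06 7.58]
```

View pics/w8.png

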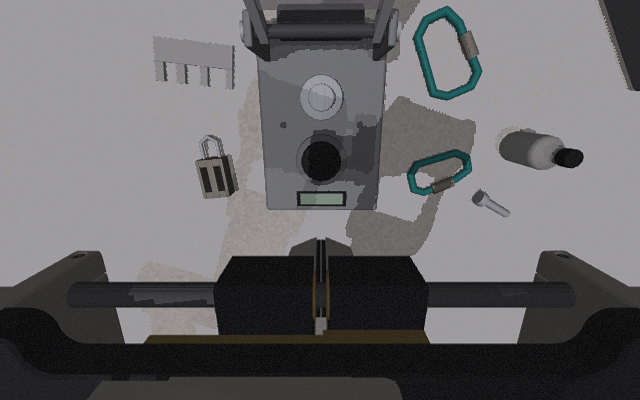

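View pics/s8.png

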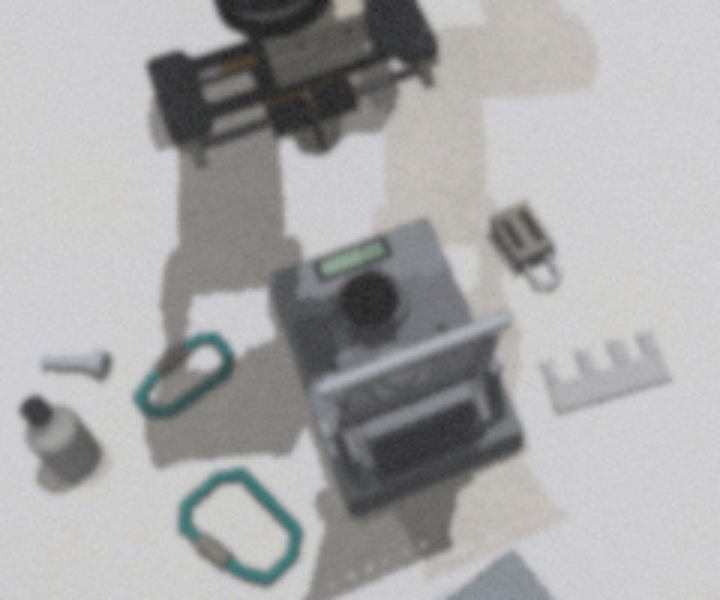

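The button is at (321,160), against (323,160) predicted, and the unit hasn't moved. I'll check the guard's angle from the scene picture: bar middle at crop (413,357), ends at (322,392) and (505,322).

```bash
python3 - <<'E'
from h import *
import cv2
c=get_calibration("scene"); Q=R.from_euler('xyz',c["orientation"]).as_matrix(); W=R.from_euler('z',yaw).as_matrix()
for a in (1.2,1.4,1.5,1.6):
    q=[90-190*np.cos(.3+a),0,125+190*np.sin(.3+a)]
    x=Q.T@(W@q+O-c["eye"]); u=c["mtx"]@x; print(a,(u[:2]/u[2]).round(1),"crop",((u[:2]/u[2]-[140,140])*3).round(0))
b=capture("scene"); cv2.imwrite("pics/s9.png",cv2.convertScaleAbs(cv2.resize(b[140:340,140:380],None,fx=3,fy=3)[:,:,::-1],alpha=1.6))
E
```

```text
1.2 [264.5 224.4] crop [373. 253.]
1.4 [270.9 239.7] crop [393. 299.]
1.5 [274.4 248.2] crop [403. 325.]
1.6 [277.9 257.2] crop [414. 351.]
```

View pics/s9.png

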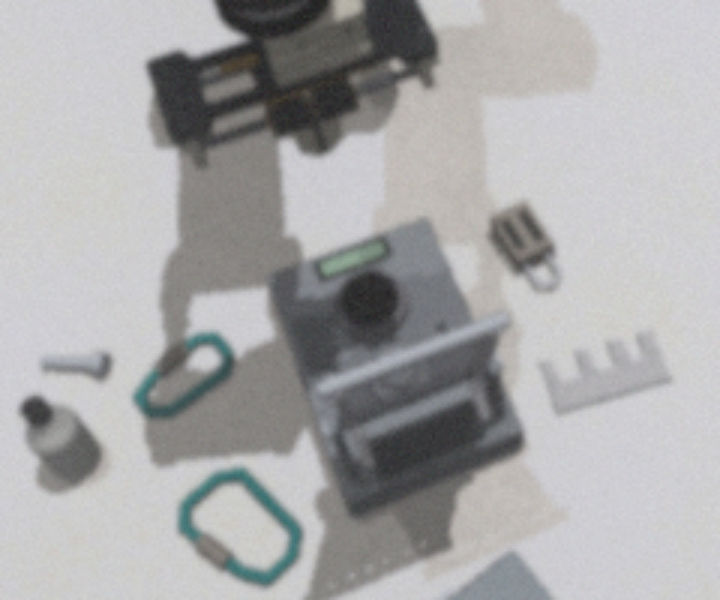

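The bar is where a joint value of 1.6 puts it, and it is the same in both frames. The guard is resting on its upper stop, untouched. Descending over the button.

Emit:
{"name": "step_arm", "arguments": {"moves": [0.3, 0, 0.95, -0.2, 0.3, -0.1, 1, 0.3, 0, 0.95, 0, 0, 0, 1, 0.3, 0, 0.95, 0, 0, 0, 1, 0.1, 0, 0.95, 0, 0, 0, 1, 0, 0, 0.95, 0, 0, 0, 1, 0, 0, 0.95, 0, 0, 0, 1, 0, 0, 0.9, 0, 0, 0, 1, 0, 0, 0, 0, 0, 0, 1]}}

```text
time: 6.43
tool_pos: [587.0, -171.7, 139.9]
tcp_rot: [3.141, -0.025, -0.11]
contact_force: [-1.3, 0.4, -0.8]
grip_width: 0.1
```

```bash
python3 - <<'E'
from h import *
o,M,p=U(); print(o["time"],o["contact_force"],p.round(1),turn(0),need([-47,0,80]))
E
```

```text
6.4333 [-1.28987661  0.39653317 -0.83766356] [-39.6  -1.1 139.9] [ 0.01 -0.36  0.01] [-0.44 -0.06  2.98]
```

Emit:
{"name": "step_arm", "arguments": {"moves": [-0.25, 0, 0.8, 0, -0.3, 0, 1, -0.2, 0, 0.8, 0, 0, 0, 1, 0, 0, 0.7, 0, 0, 0, 1, 0, 0, 0.4, 0, 0, 0, 1, 0, 0, 0, 0, 0, 0, 1]}}

```text
time: 6.85
tool_pos: [578.7, -171.6, 86.3]
tcp_rot: [3.139, -0.009, -0.11]
contact_force: [-1.0, -0.4, -0.3]
grip_width: 0.5
```

```bash
python3 - <<'E'
from h import *
import cv2
o,M,p=U(); print(o["time"],o["contact_force"],p.round(1),turn(0))
cv2.imwrite("pics/w10.png",capture("wrist")[:,:,::-1])
E
```

```text
6.85 [-0.99351118 -0.36498822 -0.31480941] [-47.8  -1.8  86.3] [ 0.03 -0.13 -0.  ]
```

View pics/w10.png

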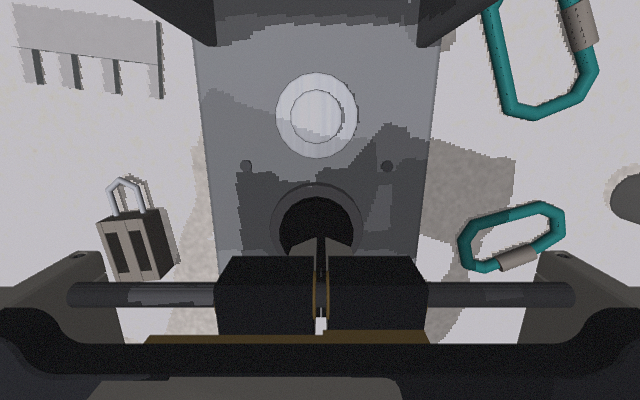

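The closed fingertips are over the black button (centre about 316,230). Pressing down gently while reading the force.

Emit:
{"name": "step_arm", "arguments": {"moves": [0.1, 0, 0.4, 0, 0, 0, 1, 0, 0, 0.3, 0, 0, 0, 1, 0, 0, 0.3, 0, 0, 0, 1]}}

```text
time: 7.15
tool_pos: [583.9, -173.1, 69.6]
tcp_rot: [3.137, -0.017, -0.11]
contact_force: [-0.3, -0.4, -0.5]
grip_width: 0.3
```

Emit:
{"name": "step_arm", "arguments": {"moves": [0, 0, 0.2, 0, 0, 0, 1, 0, 0, 0.2, 0, 0, 0, 1]}}

```text
time: 7.32
tool_pos: [584.0, -173.1, 61.1]
tcp_rot: [3.137, -0.017, -0.11]
contact_force: [-2.1, 0.3, 4.9]
grip_width: 0.5
```

Emit:
{"name": "step_arm", "arguments": {"moves": [0, 0, 0.15, 0, 0, 0, 1]}}

```text
time: 7.4
tool_pos: [584.2, -173.2, 60.0]
tcp_rot: [3.136, -0.018, -0.11]
contact_force: [-11.7, 5.2, 36.7]
grip_width: 0.3
```

Bottomed out (37 N). Hold briefly without pushing further.

Emit:
{"name": "step_arm", "arguments": {"moves": [0, 0, 0.02, 0, 0, 0, 1, 0, 0, 0.02, 0, 0, 0, 1, 0, 0, 0.02, 0, 0, 0, 1]}}

```text
time: 7.65
tool_pos: [584.0, -173.1, 61.8]
tcp_rot: [3.136, -0.019, -0.109]
contact_force: [-2.2, 0.6, 4.0]
grip_width: 0.1
```

The force eased to 4 N at z 61.8, which is borderline. I'll press again and hold it down firmly for longer so the step is certain.

Emit:
{"name": "step_arm", "arguments": {"moves": [0, 0, 0.12, 0, 0, 0, 1, 0, 0, 0.06, 0, 0, 0, 1, 0, 0, 0.06, 0, 0, 0, 1]}}

```text
time: 7.9
tool_pos: [584.1, -173.2, 60.7]
tcp_rot: [3.135, -0.02, -0.109]
contact_force: [-3.5, 1.7, 10.9]
grip_width: 0.2
```

Emit:
{"name": "step_arm", "arguments": {"moves": [0, 0, 0.07, 0, 0, 0, 1, 0, 0, 0.07, 0, 0, 0, 1]}}

```text
time: 8.07
tool_pos: [584.1, -173.2, 60.6]
tcp_rot: [3.134, -0.021, -0.109]
contact_force: [-6.0, 2.6, 14.2]
grip_width: 0.2
```

It was held at 11–14 N, above the spring's 5 N, so the button was on its bottom for more than 0.2 s. Now retract straight up, then back toward the robot.

Emit:
{"name": "step_arm", "arguments": {"moves": [0, 0, -0.5, 0, 0, 0, 1, 0, 0, -0.9, 0, 0, 0, 1, 0, 0, -0.9, 0, 0, 0, 1, 0, 0, -0.9, 0, 0, 0, 1, -0.3, 0, -0.9, 0, 0, 0, 1, -0.7, 0, -0.9, 0, 0, 0, 1, -0.9, 0, -0.9, 0, 0, 0, 1, -0.9, 0, -0.9, 0, 0, 0, 1]}}

```text
time: 8.73
tool_pos: [526.0, -165.6, 196.3]
tcp_rot: [3.136, -0.019, -0.108]
contact_force: [-0.9, 0.7, 0.6]
grip_width: 0.3
```

Emit:
{"name": "step_arm", "arguments": {"moves": [-0.9, 0, -0.6, 0, 0, 0, 1, -0.9, 0, -0.6, 0, 0, 0, 1, -0.9, 0, -0.3, 0, 0, 0, 1, -0.9, 0, 0, 0, 0, 0, 1, -0.5, 0, 0, 0, 0, 0, 1, 0, 0, 0, 0, 0, 0, 1, 0, 0, 0, 0, 0, 0, 1]}}

```text
time: 9.32
tool_pos: [440.8, -156.8, 230.9]
tcp_rot: [3.132, -0.03, -0.109]
contact_force: [-0.0, 0.4, -0.2]
grip_width: 0.3
```

```bash
python3 - <<'E'
from h import *
import cv2
o,M,p=U(); print(o["time"],o["contact_force"],p.round(1),o["dq"].round(3))
a=capture("wrist"); cv2.imwrite("pics/w11.png",a[:,:,::-1])
b=capture("scene"); cv2.imwrite("pics/s11.png",cv2.convertScaleAbs(cv2.resize(b[140:340,140:380],None,fx=3,fy=3)[:,:,::-1],alpha=1.6))
s0=cv2.imread('pics/scene0.png')[:,:,::-1]
t=capture("top"); cv2.imwrite("pics/t11.png",cv2.convertScaleAbs(cv2.resize(t[125:245,300:480],None,fx=4.4,fy=4.4,interpolation=cv2.INTER_CUBIC)[:,:,::-1],alpha=1.3))
E
```

```text
9.3167 [-0.03567043  0.41923128 -0.2416922 ] [-186.6   -2.3  230.9] [-0.004 -0.009  0.009  0.001 -0.004 -0.001]
```

View pics/t11.png

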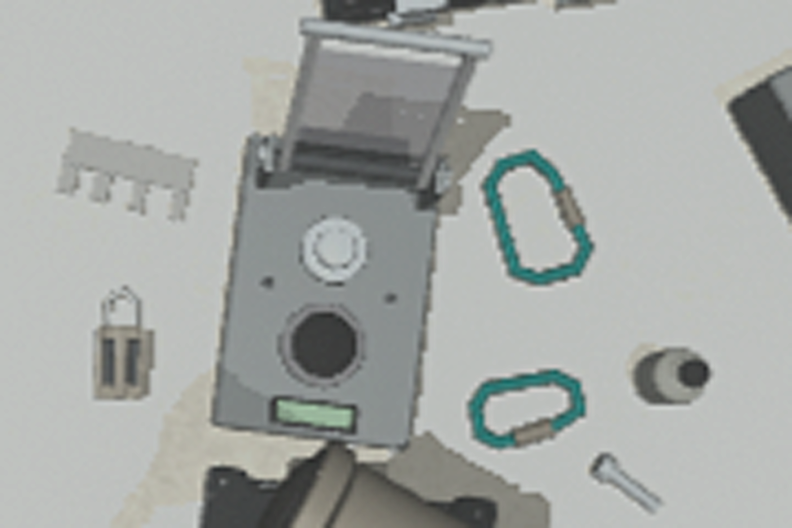

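View pics/s11.png

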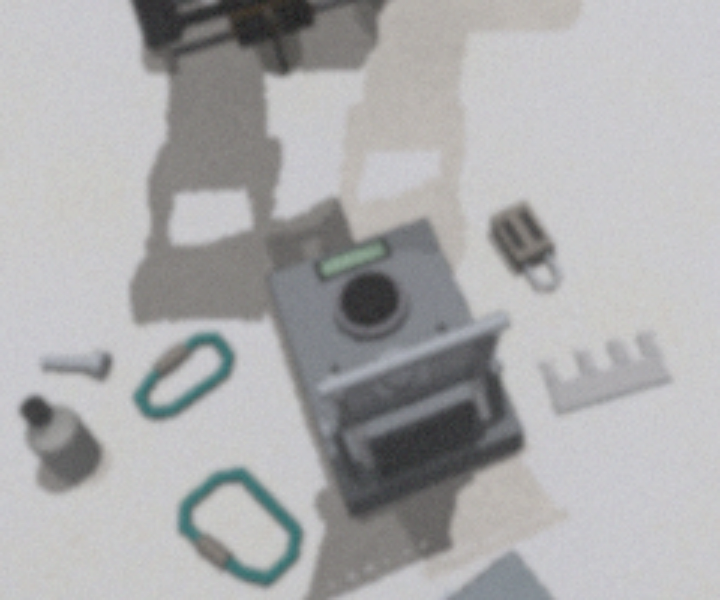

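View pics/w11.png

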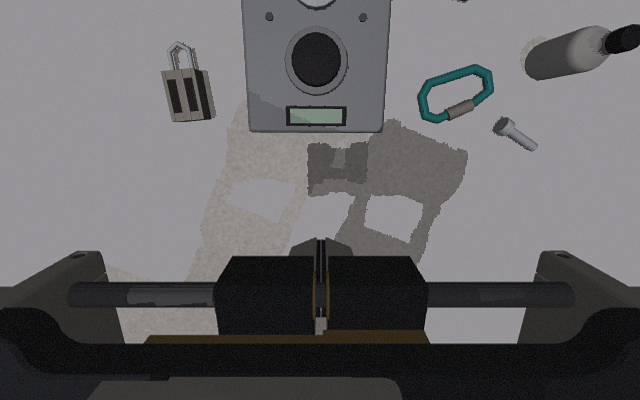

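In all three views the guard is raised: bar at scene crop (413,355), as before the press. The button is at scene crop (369,298), where it was before pressing. The unit's corner is still at top crop (213,425), the loose gear is at its old pixels, and the arm is clear. Handing in.

```bash
python3 -c "
from plant import *
print(close_job())"
```

```text
the job is handed in; nothing more can be done
None
```

I raised the guard, pressed the button fully and let it come back up, then handed the job in at about 9.5 s of the 48 s allowed. No verdict was reported, so the results below are from my own checks.

- **Guard:** I pushed the bar up with the closed fingertips, tilted 30° forward, until it was past its balance point. It then swung to its upper stop by itself. The bar sits where a joint value of about 1.6 rad puts it, and it was in the same place before and after the press.
- **Button:** I only pressed once the guard was up and untouched. The first press peaked at 37 N, then eased to a borderline 4 N. I pressed again and held it at 11–14 N for about 0.2 s; full travel takes about 5 N.
- **Last pictures:** The button is back at its released position. The unit's front corner and all the loose gear near it are at the same pixels as at the start. The spanner was outside the last close-ups; the arm never went near it. The arm stood clear, with only sensor noise on the force reading.
- **What disagreed:** One end of the bar triangulated with a 12.7 mm gap between the two views. The bar's middle and the wrist view still matched the position predicted from the unit to within a few millimetres. The button's height was not measured well by camera (57–71 mm), so I found it by touch; it bottomed with the fingertips at 60 mm.

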